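Reset the tripped protection unit through its covered well

TASK

The white unit with the red ridge has tripped: with the fingertips, push its sliding cover fully open by the red ridge, reach down into the well and press the sunken red key fully down, holding it down for at least one second. Then let the key come up, come out of the well and push the cover fully shut again. Only push: do not pinch the ridge, leave the cover and key of the blue unit alone, and do not shift or lift any of the loose things around.

Things in the scene. Friction and masses are not known exactly. Their poses are not given: they have to be found in the camera images.
- red_unit: White box-shaped protection unit, fixed to the desk (the unit to reset): 170 (own x) x 96 (own y) x 55 mm (z). Origin: centre of its underside. Own +x runs from its front panel with the red lamp (turned to the robot) to its back with two black cable glands. The two units may swap places.
- red_unit_well (a point): Centre of the mouth of the round well in its flat top (35 mm from the box centre towards the front, 55 mm above the desk). Well: 49 mm diameter, 28 mm deep, straight walls. The cover lies over it when shut.
- red_unit_key_top (a point): Centre of the top face of the round red key, 28 mm diameter, in the middle of the well; at rest this face is 20 mm below the mouth. It goes straight down 6 mm as it is pressed.
- red_unit_key (a joint): Travel of that key: 0 at rest, 0.006 m fully down; sprung, about 1.2 N to start and 5 N fully down; comes back up by itself.
- red_unit_cover (a joint): Sliding cover: 0 fully shut (centred over the well), 0.060 m fully open (slid along the unit's own +x, towards its back, well wholly clear). Stays where it is left; about 1.2 N of friction. Grey plate 58 (x) x 66 (y) mm, its top 6 mm above the unit's top, between two aluminium guide rails 9 mm high whose inner sides are 31 mm either side of the middle line. It may start ajar up to 12 mm.
- red_unit_ridge (a point): Middle of the top of the red upright push ridge across the middle of the cover plate: 10 mm thick (own x), 50 mm long (own y), standing 20 mm above the plate. Push on its front face to open, on its back face to shut. It moves with the cover; shut, it is over the well centre, 81 mm above the desk.
- blue_unit: White box-shaped protection unit, fixed to the desk (an identical unit with a blue ridge and blue key, to be left alone; every size as for the red one): 170 (own x) x 96 (own y) x 55 mm (z). Origin: centre of its underside. Own +x runs from its front panel with the blue lamp (turned to the robot) to its back with two black cable glands. The two units may swap places.
- blue_unit_well (a point): Centre of the mouth of the round well in its flat top (35 mm from the box centre towards the front, 55 mm above the desk). Well: 49 mm diameter, 28 mm deep, straight walls. The cover lies over it when shut.
- blue_unit_key_top (a point): Centre of the top face of the round blue key, 28 mm diameter, in the middle of the well; at rest this face is 20 mm below the mouth. It goes straight down 6 mm as it is pressed.
- blue_unit_key (a joint): Travel of that key: 0 at rest, 0.006 m fully down; sprung, about 1.2 N to start and 5 N fully down; comes back up by itself.
- blue_unit_cover (a joint): Sliding cover: 0 fully shut (centred over the well), 0.060 m fully open (slid along the unit's own +x, towards its back, well wholly clear). Stays where it is left; about 1.2 N of friction. Grey plate 58 (x) x 66 (y) mm, its top 6 mm above the unit's top, between two aluminium guide rails 9 mm high whose inner sides are 31 mm either side of the middle line. It may start ajar up to 12 mm.
- blue_unit_ridge (a point): Middle of the top of the blue upright push ridge across the middle of the cover plate: 10 mm thick (own x), 50 mm long (own y), standing 20 mm above the plate. Push on its front face to open, on its back face to shut. It moves with the cover; shut, it is over the well centre, 81 mm above the desk.
- beaker_small: Bystander, loose, leave alone: clear glass beaker 57x60x86 mm. Origin at the centre of its underside.
- cuvette_block: Bystander, loose, leave alone: clear block with two square cells 26x60x32 mm. Origin at the centre of its underside.
- stopper: Bystander, loose, leave alone: black rubber stopper with two bent glass tubes 28x35x49 mm. Origin at the centre of its underside.
- brass_weight_0: Bystander, loose, leave alone: brass weight with a round knob 26x26x30 mm. Origin at the centre of its underside.
- load_box: Bystander, loose, leave alone: aluminium box with black lid 77x92x35 mm. Origin at the centre of its underside.
- slide_box: Bystander, loose, leave alone: blue slide box 28x78x27 mm. Origin at the centre of its underside.

How it is judged (in metres and radians):
On the way, in this order (a step that is already met when the one before it is completed fails the run):
1. the red unit's cover is pushed open, clear of the well (value of joint red_unit_cover above 0.054 m), for 0.1 s.
2. the red key is held fully down for a second (value of joint red_unit_key above 0.0045 m), for 0.9 s.
3. the red key is back up and the cover shut over it (value of joint red_unit_key below 0.001 m and value of joint red_unit_cover below 0.005 m), for 0.1 s.
At the end, for the whole second after the job is handed in: The red unit's cover is shut to within 5 mm, its key is up, the blue unit's key is up and its cover is about where it was, and every loose thing is within 15 mm of where it stood (all of step 3 and value of joint blue_unit_key below 0.001 m and value of joint blue_unit_cover below 0.018 m and distance of each of beaker_small, cuvette_block, stopper, brass_weight_0, load_box, slide_box from where it was at the start of the episode below 0.015 m); the robot touches nothing.
It fails at once if the red ridge is pinched: its front and back are pressed by the fingers at the same time (contact force between each of red_unit_cover_c1, red_unit_cover_c2 and the fingers above 1 N).
It fails at once if the blue unit's key is pressed (value of joint blue_unit_key above 0.002 m).
It fails at once if the blue unit's cover is moved (distance of blue_unit_ridge from where it was at the start of the episode above 0.006 m).
It fails at once if a loose thing is shifted or lifted (distance of any of beaker_small, cuvette_block, stopper, brass_weight_0, load_box, slide_box from where it was at the start of the episode above 0.015 m).
It also fails if it takes over 51 s, if anything falls off the work surface, if the arm or the gripper's body presses on something with over 40 N, if the wrist force passes 120 N, or if a joint passes its speed limit or range.

ROBOT

A 7-joint arm with a two-finger parallel gripper is mounted at the origin on a cart in front of the work surface, level with it; the furniture and walls round the work are solid. World frame = base frame: x ahead of the robot, y to its left, z up, the work surface at z = 0. Lengths are in mm, angles in degrees, forces in N, time in s.
With the tool pointing down it reaches from about 400 to 850 mm from the base axis. Payload 4.4 kg.
Tool frame: the origin (TCP) lies midway between the tips of the shut fingers; the grasp point (between the pads) lies 19 mm behind it; z points along the fingers, y is the line along which they close (so a half turn about z gives the same grasp; the last joint's range is limited). The gripper opens to 94 mm and grips with 3 to 60 N. Pads are 16 mm wide; open, the fingers measure 119 mm over their backs; the gripper's body (75 mm by 177 mm) begins 78 mm behind the grasp point.
Start: joints at [69.97, 36.005, 2.206, 86.941, -1.547, 57.084, -1.146], TCP at [182.032, -624.005, 205.478] pointing down, gripper open.
Joint ranges: [-175.42, 175.42], [-21.48, 121.26], [-71.46, 75.88], [10.55, 141.38], [-63.04, 243.04], [13.31, 113.54], [-168.57, 168.57]. Speed limits (degrees/s): [147.25, 147.25, 180, 180, 180, 180, 180].

INTERFACE

Orientations are given as a 3x3 rotation matrix whose columns are the frame's x, y, z axes.
In Python, from workcell import ctrl, get_image, job gives the robot as it stands. The module is installed in compiled form; this text tells all that it offers.
- The arm moves only by the tool send_rows, never from a script. Its argument "commands" is a list of rows, each a list of 7 numbers: the closure, from -1 (fully open) to 1 (shut), then the shift along the tool's x, y, z in m, then the turn, a rotation vector about the tool's x, y, z in rad. In form: [[gripper, x, y, z, ax, ay, az], ...]. A call has 1 to 5 rows; each row shifts and turns the commanded pose from where the row before left it, along the tool's axes as they then stand; what a row does not reach is not made up. A row lasts 1/10 s, in which the tool goes at most 50 mm and 8.59 degrees, less where a joint would pass 70% of its speed; a pose out of reach is approached as far as the arm can. A call is refused whole if a number of a shift passes 0.05 or a number of a turn 0.15, either way. A call with a gripper value outside its range is refused whole. The fingers move at their own pace and stop on an object; "grip_force" is the grip in N (left out, the last holds). Time passes only in rows, so rows that do not move let the fingers close. It gives the time, the measured TCP pose, the force, the opening and the grip force at its end, in the units of the state.
- ctrl.observe(): the state, without advancing time (a new reading comes with each control period).
- get_image(name): name is "side" or "top"; returns a dict with "image" (400x640x3 uint8, red, green, blue), "fx", "fy", "cx", "cy" (pixels), "k1" (the pictures are not rectified: a ray, as slopes to the right and down, at radius r is drawn at 1 + k1 r^2 times it, then the intrinsics apply), "xyz" and "rotation" of the camera in the world. Camera axes: x right, y up, looking along -z (the intrinsics and any distortion apply to the point x, -y, -z); pixel columns grow to the right and rows downward; lengths in mm; the calibration is good to about 2 mm. A picture is of the moment at which its call begins. There is no depth.
- job.close_job(): hands the job in; it is judged then, once.
The state is a dict: "t": time; "qpos": joint angles; "dq": joint speeds; "joint_torque": joint torques, N m; "ee_pos": TCP position; "ee_rot": TCP orientation; "ft_force": force on the tool from outside, world axes, zero at the start; "moment": the same for the moment, N m; "width": finger opening in mm; "gripper_force": force on a finger pad.
Only numpy, scipy, OpenCV 4.12 (cv2) and the standard library are available. Lean on these libraries where they do the work, as an engineer would, in place of code of your own. Each camera call takes 0.05 s, during which the arm holds its last target. There are 200 camera calls.

## Working session

There is one attempt and no reset: what is moved stays moved. The work goes in short steps, Python scripts to look and compute and a tool call to move; the robot and the scene stay as the last step left them, time stands still between calls to the robot, and variables do not carry over. Pictures are saved under pics/ and viewed, at most 10 in all, crops included, and the job is handed in when it is done.

Besides the shell and the picture viewer there is one more tool, called after "Emit:" in YAML: its name, and indented under it one key for each argument. send_rows: Moves the arm, as the interface text tells. Its arguments: {"type":"object","properties":{"commands":{"type":"array","items":{"type":"array","items":{"type":"number"}}},"grip_force":{"type":"number"}},"required":["commands"]}

```bash
mkdir -p pics; cat > h.py <<'E'
import numpy as np, cv2
from workcell import ctrl, get_image, job
def snap(n,f):
    d=get_image(n); cv2.imwrite(f'pics/{f}.png',d['image'][:,:,::-1]); 
    np.save(f'pics/{f}.npy',{k:d[k] for k in d},allow_pickle=True); return d
def load(f): return np.load(f'pics/{f}.npy',allow_pickle=True).item()
def ray(d,u,v):
    p=np.array([(u-d['cx'])/d['fx'],(v-d['cy'])/d['fy']]); q=p.copy()
    for _ in range(20): q=p/(1+d['k1']*(q@q))
    return np.array(d['xyz']),np.array(d['rotation'])@np.array([q[0],-q[1],-1])
def at_z(d,u,v,z):
    o,r=ray(d,u,v); return o+r*(z-o[2])/r[2]
def proj(d,P):
    c=np.array(d['rotation']).T@(np.array(P)-np.array(d['xyz'])); q=np.array([c[0],-c[1]])/-c[2]
    q=q*(1+d['k1']*(q@q)); return q*[d['fx'],d['fy']]+[d['cx'],d['cy']]
E
python3 -c "
from h import *
for n in('top','side'):
    d=snap(n,n+'0'); print(n,d['xyz'],d['fx'],d['k1'])
s=ctrl.observe(); print(s['t'],s['ee_pos'],s['ee_rot'],s['width'])"
```

```text
top [537.31389841 319.8179417  909.55415254] 388.5220438935834 0.019250158870887272
side [ 592.4277823  -328.99834331  609.92892726] 370.9022226433649 -0.020550697979859218
0.1 [ 181.88230385 -623.43353639  204.65821441] [[ 9.59978767e-01  2.80072381e-01 -4.78755347e-04]
 [ 2.80072790e-01 -9.59977470e-01  1.57802006e-03]
 [-1.76345099e-05 -1.64895210e-03 -9.99998640e-01]] 94.22800542765653
```

View pics/top0.png

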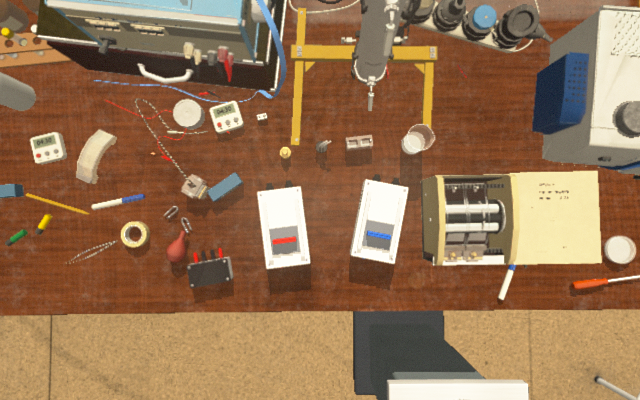

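View pics/side0.png

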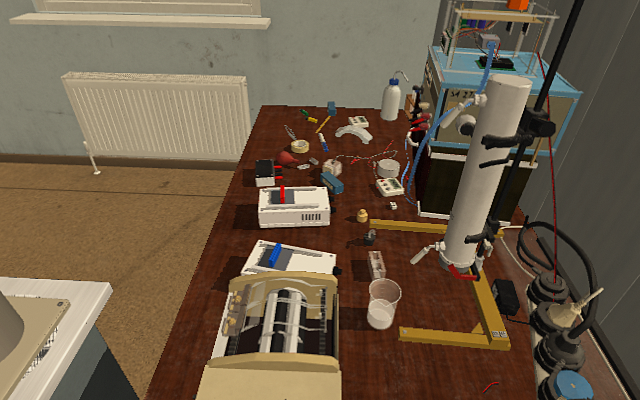

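The top view shows the red unit at about (284,228), with its ridge at (285,240), and the blue unit at about (381,222). The red unit's front faces down in the picture, towards the robot. I'll zoom in to get the corners.

```bash
python3 -c "
from h import *
d=load('top0'); c=d['image'][170:280,240:350][:,:,::-1]
cv2.imwrite('pics/c0.png',cv2.resize(c,None,fx=5,fy=5,interpolation=cv2.INTER_CUBIC))
d=load('side0'); c=d['image'][170:240,245:345][:,:,::-1]
cv2.imwrite('pics/c1.png',cv2.resize(c,None,fx=7,fy=7,interpolation=cv2.INTER_CUBIC))
for n,mm in(('top0',1),('side0',1)):
    d=load(n);im=d['image'].astype(int); m=(im[:,:,0]>150)&(im[:,:,1]<80)&(im[:,:,2]<80)
    _,_,st,ce=cv2.connectedComponentsWithStats(m.astype(np.uint8)); print(n,[(s.tolist(),e.round(1).tolist()) for s,e in zip(st,ce) if s[4]>25][1:])
"
```

```text
top0 [([224, 58, 7, 24, 80], [227.5, 68.0]), ([198, 92, 11, 4, 27], [202.9, 93.2]), ([104, 99, 37, 18, 72], [121.5, 107.3]), ([161, 153, 11, 9, 39], [165.7, 157.4]), ([273, 238, 23, 6, 83], [283.7, 240.3]), ([218, 248, 5, 10, 44], [219.9, 252.6]), ([193, 252, 5, 10, 44], [195.1, 256.4])]
side0 [([509, 0, 20, 10, 159], [518.6, 4.1]), ([284, 152, 9, 7, 32], [287.5, 155.3]), ([280, 185, 5, 18, 74], [282.0, 193.1])]
```

View pics/c0.png

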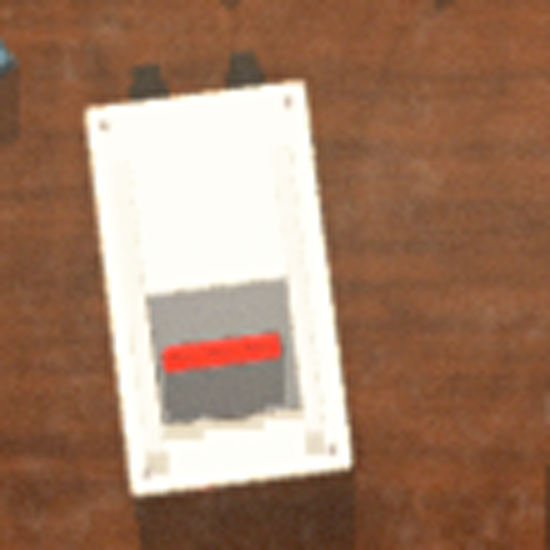

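View pics/c1.png

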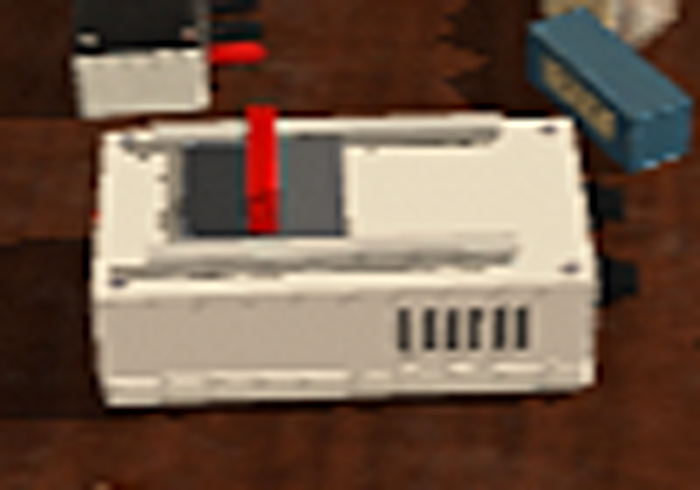

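```bash
cat > fit.py <<'E'
from h import *
from scipy.optimize import least_squares
T,S=load('top0'),load('side0')
loc=np.array([[85,48],[85,-48],[-85,-48],[-85,48]])
a=(np.array([[87,107],[303,82],[352,468],[133,494]])+.5)/5-.5+[240,170]
b=(np.array([[577,117],[595,287],[93,298],[100,130]])+.5)/7-.5+[245,170]
def w(p,l,z):
    c,s=np.cos(p[2]),np.sin(p[2]); return [p[0]+c*l[0]-s*l[1],p[1]+s*l[0]+c*l[1],z]
def res(p,use=3):
    r=[]
    if use&1: r+=[proj(T,w(p,l,55))-q for l,q in zip(loc,a)]
    if use&2: r+=[proj(S,w(p,l,55))-q for l,q in zip(loc,b)]
    return np.ravel(r)
for use in(1,2,3):
    f=least_squares(res,[450,390,0],args=(use,),x_scale=[10,10,.1]); p=f.x
    print(use,p[:2].round(1),np.degrees(p[2]).round(2),f.fun.round(1))
np.save('p.npy',p)
R=np.array([[np.cos(p[2]),-np.sin(p[2])],[np.sin(p[2]),np.cos(p[2])]])
for n,d,u,v in(('ridge top',T,283.7,240.4),('side',S,282.,193.)):
    for z in(81,71): print(n,z,R.T@(at_z(d,u,v,z)[:2]-p[:2]))
print('well',w(p,[-35,0],55))
E
python3 fit.py
```

```text
1 [513.6 394.7] 6.58 [ 0.1  0.3  0.1 -0.  -0.2 -0.3  0.  -0. ]
2 [513.  394.1] 6.2 [-0.8  0.4  0.1 -0.4 -0.3  0.1  1.   0.2]
3 [513.3 394.5] 6.47 [ 0.2  0.4  0.3  0.1 -0.2 -0.1 -0.   0.  -0.8  0.2  0.3 -0.7 -0.1  0.1
  1.   0.2]
ridge top 81 [-27.60567355   0.38928754]
ridge top 71 [-28.12496775   1.32263277]
side 81 [-27.45899901 -10.08662611]
side 71 [-27.9220576    3.48325081]
well [np.float64(478.53986043883674), np.float64(390.58619364670574), 55]
```

Emit:
send_rows:
  commands:
    - [1, 0, 0, -0.02, 0, 0, 0.0857]
    - [1, 0, 0, -0.02, 0, 0, 0.0857]
    - [1, 0, 0, -0.02, 0, 0, 0]
    - [1, 0, 0, -0.02, 0, 0, 0]
    - [1, 0, 0, -0.02, 0, 0, 0]
  grip_force: 20

```text
t: 0.6
ee_pos: [182.0, -623.6, 305.8]
ee_rot: [[0.994, 0.112, -0.0], [0.112, -0.994, 0.001], [-0.0, -0.001, -1.0]]
ft_force: [-0.1, -1.0, 0.4]
width: 57.6
gripper_force: 0.0
```

Emit:
send_rows:
  commands:
    - [1, 0.0294, -0.0392, 0, 0, 0, 0]
    - [1, 0.0294, -0.0392, 0, 0, 0, 0]
    - [1, 0.0294, -0.0392, 0, 0, 0, 0]
    - [1, 0.0294, -0.0392, 0, 0, 0, 0]
    - [1, 0.0294, -0.0392, 0, 0, 0, 0]

```text
t: 1.1
ee_pos: [306.7, -410.7, 305.2]
ee_rot: [[0.994, 0.112, -0.0], [0.112, -0.994, 0.0], [-0.0, -0.0, -1.0]]
ft_force: [0.8, -0.7, -0.3]
width: 17.5
gripper_force: 0.0
```

Emit:
send_rows:
  commands:
    - [1, 0.0294, -0.0392, 0, 0, 0, 0]
    - [1, 0.0294, -0.0392, 0, 0, 0, 0]
    - [1, 0.0294, -0.0392, 0, 0, 0, 0]
    - [1, 0.0294, -0.0392, 0, 0, 0, 0]
    - [1, 0.0294, -0.0392, 0, 0, 0, 0]

```text
t: 1.6
ee_pos: [430.6, -199.6, 305.4]
ee_rot: [[0.994, 0.112, -0.0], [0.112, -0.994, -0.0], [-0.0, 0.0, -1.0]]
ft_force: [0.3, -1.8, -0.5]
width: 0.6
gripper_force: 0.0
```

Emit:
send_rows:
  commands:
    - [1, 0.006, -0.0387, 0, 0, 0, 0]
    - [1, 0.006, -0.0387, 0, 0, 0, 0]
    - [1, 0.006, -0.0387, 0, 0, 0, 0]
    - [1, 0.006, -0.0387, 0, 0, 0, 0]
    - [1, 0.006, -0.0387, 0, 0, 0, 0]

```text
t: 2.1
ee_pos: [437.9, -4.3, 305.4]
ee_rot: [[0.994, 0.112, -0.0], [0.112, -0.994, -0.0], [-0.0, 0.0, -1.0]]
ft_force: [0.9, -0.4, 0.4]
width: 0.3
gripper_force: 0.0
```

Emit:
send_rows:
  commands:
    - [1, 0.006, -0.0387, 0, 0, 0, 0]
    - [1, 0.006, -0.0387, 0, 0, 0, 0]
    - [1, 0.006, -0.0387, 0, 0, 0, 0]
    - [1, 0.006, -0.0387, 0, 0, 0, 0]
    - [1, 0.006, -0.0387, 0, 0, 0, 0]

```text
t: 2.6
ee_pos: [446.0, 191.1, 305.3]
ee_rot: [[0.994, 0.112, -0.0], [0.112, -0.994, -0.0], [-0.0, 0.0, -1.0]]
ft_force: [0.8, -0.4, 1.0]
width: 0.5
gripper_force: 0.0
```

Emit:
send_rows:
  commands:
    - [1, 0.006, -0.0387, 0, 0, 0, 0]
    - [1, 0.006, -0.0387, 0, 0, 0, 0]
    - [1, 0.006, -0.0387, 0, 0, 0, 0]
    - [1, 0.006, -0.0387, 0, 0, 0, 0]
    - [1, 0.006, -0.0387, 0, 0, 0, 0]

```text
t: 3.1
ee_pos: [454.3, 386.7, 305.0]
ee_rot: [[0.994, 0.112, -0.0], [0.112, -0.994, -0.001], [-0.001, 0.001, -1.0]]
ft_force: [0.8, -0.0, 0.1]
width: 0.6
gripper_force: 0.0
```

Emit:
send_rows:
  commands:
    - [1, 0, 0, 0.04, 0, 0, 0]
    - [1, 0, 0, 0.04, 0, 0, 0]
    - [1, 0, 0, 0.04, 0, 0, 0]
    - [1, 0, 0, 0.04, 0, 0, 0]
    - [1, 0, 0, 0.03, 0, 0, 0]

```text
t: 3.6
ee_pos: [453.5, 384.3, 112.7]
ee_rot: [[0.994, 0.112, -0.002], [0.112, -0.994, -0.002], [-0.003, 0.002, -1.0]]
ft_force: [0.1, 0.4, -0.2]
width: 0.6
gripper_force: 0.0
```

Emit:
send_rows:
  commands:
    - [1, 0, 0, 0, 0, 0, 0]
    - [1, 0, 0, 0, 0, 0, 0]

```text
t: 3.8
ee_pos: [454.5, 385.5, 115.6]
ee_rot: [[0.994, 0.112, -0.001], [0.112, -0.994, -0.0], [-0.001, 0.0, -1.0]]
ft_force: [-0.1, 0.4, 1.1]
width: 0.4
gripper_force: 0.0
```

```bash
python3 -c "
from h import *
p=np.load('p.npy');d=snap('top','t1');s=ctrl.observe();R=np.array([[np.cos(p[2]),-np.sin(p[2])],[np.sin(p[2]),np.cos(p[2])]])
print(s['t'],s['ee_pos'],R.T@(s['ee_pos'][:2]-p[:2]),s['qpos'],proj(d,s['ee_pos']))
c=d['image'][150:300,200:360][:,:,::-1]
cv2.imwrite('pics/c2.png',cv2.resize(c,None,fx=4,fy=4,interpolation=cv2.INTER_CUBIC))"
```

```text
3.85 [455.22654247 386.22955567 116.73961057] [-58.65585732  -1.7004421 ] [ -33.52269014   38.37381786  -15.0962456   100.41734055   13.73654092
   42.90099252 -139.15755527] [284.99960004 256.60671662]
```

View pics/c2.png

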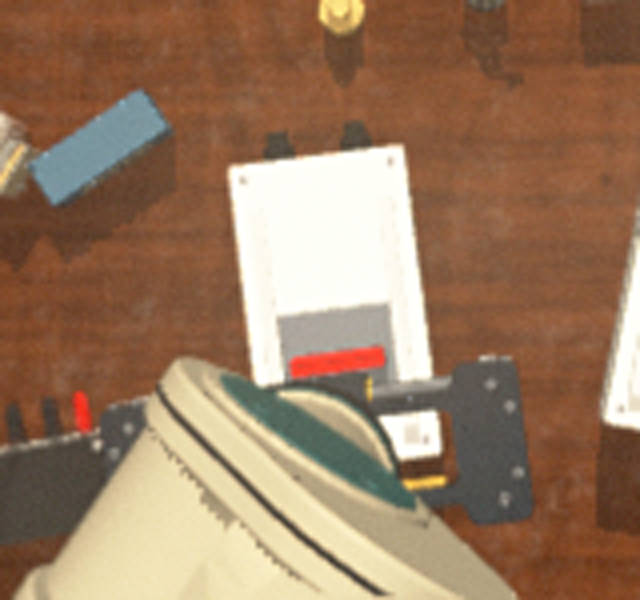

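The gripper hangs just in front of the red ridge (crop about (337,362)) and lined up with the unit. Nothing is in the way, so I'll go down.

Emit:
send_rows:
  commands:
    - [1, 0, -0.001, 0.016, 0, 0, 0]
    - [1, 0, 0, 0.016, 0, 0, 0]
    - [1, 0, 0, 0.012, 0, 0, 0]
    - [1, 0, 0, 0.005, 0, 0, 0]
    - [1, 0, 0, 0, 0, 0, 0]

```text
t: 4.35
ee_pos: [454.6, 386.6, 66.8]
ee_rot: [[0.994, 0.112, 0.0], [0.112, -0.994, 0.0], [0.0, -0.0, -1.0]]
ft_force: [0.1, -0.8, 0.0]
width: 0.5
gripper_force: 0.0
```

Emit:
send_rows:
  commands:
    - [1, 0.006, 0, 0, 0, 0, 0]
    - [1, 0.006, 0, 0, 0, 0, 0]
    - [1, 0.006, 0, 0, 0, 0, 0]
    - [1, 0.006, 0, 0, 0, 0, 0]
    - [1, 0.006, 0, 0, 0, 0, 0]

```text
t: 4.85
ee_pos: [484.6, 389.9, 66.6]
ee_rot: [[0.994, 0.112, -0.0], [0.112, -0.994, 0.0], [-0.0, -0.0, -1.0]]
ft_force: [-0.8, -0.0, 1.6]
width: 0.3
gripper_force: 0.7
```

Emit:
send_rows:
  commands:
    - [1, 0.007, 0, 0, 0, 0, 0]
    - [1, 0.007, 0, 0, 0, 0, 0]
    - [1, 0.007, 0, 0, 0, 0, 0]
    - [1, 0.007, 0, 0, 0, 0, 0]
    - [1, 0.006, 0, 0, 0, 0, 0]

```text
t: 5.35
ee_pos: [518.7, 393.9, 66.5]
ee_rot: [[0.994, 0.112, 0.0], [0.112, -0.994, 0.0], [0.0, -0.0, -1.0]]
ft_force: [-1.2, 1.1, 1.3]
width: 0.5
gripper_force: 0.7
```

Emit:
send_rows:
  commands:
    - [1, 0.003, 0, 0, 0, 0, 0]
    - [1, 0.002, 0, 0, 0, 0, 0]
    - [1, 0, 0, 0, 0, 0, 0]

```text
t: 5.65
ee_pos: [523.5, 393.9, 66.4]
ee_rot: [[0.994, 0.112, 0.0], [0.112, -0.994, -0.0], [0.0, 0.0, -1.0]]
ft_force: [0.2, -0.4, -0.3]
width: 0.4
gripper_force: 0.0
```

Emit:
send_rows:
  commands:
    - [1, 0.0015, 0, 0, 0, 0, 0]
    - [1, 0, 0, 0, 0, 0, 0]

```text
t: 5.85
ee_pos: [524.3, 394.0, 66.4]
ee_rot: [[0.994, 0.112, -0.0], [0.112, -0.994, -0.001], [-0.001, 0.001, -1.0]]
ft_force: [-2.0, -0.4, 0.8]
width: 0.6
gripper_force: 0.6
```

Emit:
send_rows:
  commands:
    - [1, 0.0015, 0, 0, 0, 0, 0]
    - [1, 0, 0, 0, 0, 0, 0]

```text
t: 6.05
ee_pos: [524.3, 393.9, 66.4]
ee_rot: [[0.994, 0.113, -0.003], [0.113, -0.994, -0.002], [-0.003, 0.001, -1.0]]
ft_force: [-6.3, -2.1, 3.2]
width: 0.4
gripper_force: 2.6
```

Emit:
send_rows:
  commands:
    - [1, 0.0015, 0, 0, 0, 0, 0]
    - [1, 0, 0, 0, 0, 0, 0]

```text
t: 6.25
ee_pos: [524.4, 393.9, 66.4]
ee_rot: [[0.994, 0.113, -0.005], [0.113, -0.994, -0.003], [-0.005, 0.002, -1.0]]
ft_force: [-8.4, -1.8, 4.9]
width: 0.3
gripper_force: 4.0
```

Emit:
send_rows:
  commands:
    - [1, -0.006, 0, 0, 0, 0, 0]
    - [1, -0.004, 0, -0.02, 0, 0, 0]
    - [1, -0.02, 0, -0.02, 0, 0, 0]
    - [1, -0.018, 0, 0, 0, 0, 0]
    - [1, 0, 0, 0, 0, 0, 0]

```text
t: 6.75
ee_pos: [478.5, 390.0, 107.4]
ee_rot: [[0.993, 0.114, 0.001], [0.114, -0.993, 0.001], [0.001, -0.001, -1.0]]
ft_force: [-0.8, 0.2, -0.3]
width: 0.7
gripper_force: 0.0
```

```bash
python3 -c "
from h import *
p=np.load('p.npy');d=snap('side','s1');s=ctrl.observe();R=np.array([[np.cos(p[2]),-np.sin(p[2])],[np.sin(p[2]),np.cos(p[2])]])
print(s['t'],s['ee_pos'],R.T@(s['ee_pos'][:2]-p[:2]),s['ft_force'],proj(d,s['ee_pos']))
c=d['image'][130:240,230:360][:,:,::-1]
cv2.imwrite('pics/c3.png',cv2.resize(c,None,fx=5,fy=5,interpolation=cv2.INTER_CUBIC))"
```

```text
6.8 [480.01250136 389.64025625 106.97889382] [-33.64339644  -1.10593654] [ 1.28323443 -0.20277745 -0.14323714] [278.95499991 182.00804103]
```

View pics/c3.png

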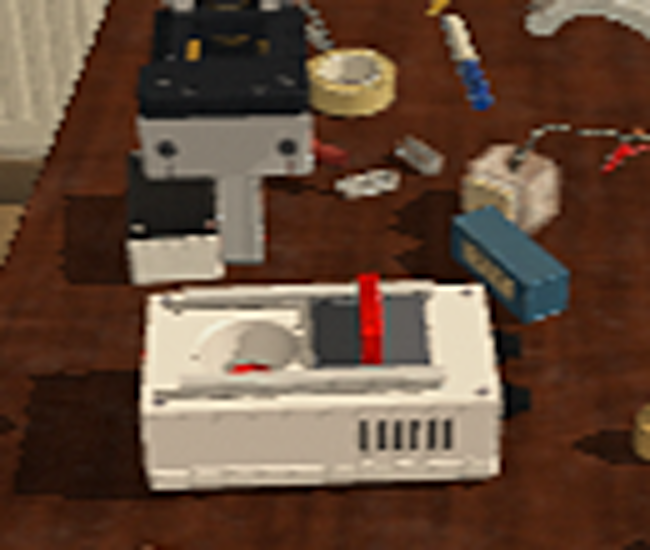

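The cover is fully open: the ridge is at crop (371,320), the well at (247,350) is clear with the red key in view, and the fingers are above it. Next I'll go down into the well.

Emit:
send_rows:
  commands:
    - [1, -0.001, -0.0007, 0.015, 0, 0, 0]
    - [1, 0, 0, 0.015, 0, 0, 0]
    - [1, 0, 0, 0.015, 0, 0, 0]
    - [1, 0, 0, 0.015, 0, 0, 0]
    - [1, 0, 0, 0.008, 0, 0, 0]

```text
t: 7.3
ee_pos: [478.2, 389.0, 36.1]
ee_rot: [[0.994, 0.112, -0.002], [0.112, -0.994, -0.002], [-0.002, 0.002, -1.0]]
ft_force: [-0.3, 0.2, -0.9]
width: 0.2
gripper_force: 0.0
```

Emit:
send_rows:
  commands:
    - [1, 0, 0, 0.004, 0, 0, 0]
    - [1, 0, 0, 0.003, 0, 0, 0]
    - [1, 0, 0, 0.002, 0, 0, 0]
    - [1, 0, 0, 0, 0, 0, 0]

```text
t: 7.7
ee_pos: [478.3, 389.2, 29.7]
ee_rot: [[0.994, 0.112, -0.001], [0.112, -0.994, -0.001], [-0.001, 0.001, -1.0]]
ft_force: [-2.1, -2.8, 4.5]
width: 0.6
gripper_force: 2.2
```

Emit:
send_rows:
  commands:
    - [1, 0, 0, 0.0015, 0, 0, 0]
    - [1, 0, 0, 0.0015, 0, 0, 0]
    - [1, 0, 0, 0.001, 0, 0, 0]
    - [1, 0, 0, 0, 0, 0, 0]
    - [1, 0, 0, 0, 0, 0, 0]

```text
t: 8.2
ee_pos: [478.7, 389.6, 28.8]
ee_rot: [[0.994, 0.112, 0.001], [0.112, -0.994, -0.001], [0.001, 0.001, -1.0]]
ft_force: [-6.5, -7.2, 24.8]
width: 0.5
gripper_force: 12.5
```

Emit:
send_rows:
  commands:
    - [1, 0, 0, 0, 0, 0, 0]
    - [1, 0, 0, 0, 0, 0, 0]
    - [1, 0, 0, 0, 0, 0, 0]
    - [1, 0, 0, 0, 0, 0, 0]
    - [1, 0, 0, 0, 0, 0, 0]

```text
t: 8.7
ee_pos: [478.7, 389.6, 28.8]
ee_rot: [[0.994, 0.112, 0.001], [0.112, -0.994, -0.001], [0.001, 0.001, -1.0]]
ft_force: [-6.0, -7.3, 24.9]
width: 0.5
gripper_force: 12.5
```

Emit:
send_rows:
  commands:
    - [1, 0, 0, 0, 0, 0, 0]
    - [1, 0, 0, 0, 0, 0, 0]
    - [1, 0, 0, 0, 0, 0, 0]
    - [1, 0, 0, 0, 0, 0, 0]
    - [1, 0, 0, 0, 0, 0, 0]

```text
t: 9.2
ee_pos: [478.7, 389.6, 28.8]
ee_rot: [[0.994, 0.112, 0.001], [0.112, -0.994, -0.001], [0.001, 0.001, -1.0]]
ft_force: [-7.7, -7.1, 24.5]
width: 0.4
gripper_force: 12.5
```

Emit:
send_rows:
  commands:
    - [1, 0, 0, 0, 0, 0, 0]
    - [1, 0, 0, 0, 0, 0, 0]
    - [1, 0, 0, -0.01, 0, 0, 0]
    - [1, 0, 0, -0.02, 0, 0, 0]
    - [1, 0, 0, -0.02, 0, 0, 0]

```text
t: 9.7
ee_pos: [479.4, 391.0, 76.4]
ee_rot: [[0.994, 0.112, 0.002], [0.112, -0.994, 0.002], [0.002, -0.002, -1.0]]
ft_force: [-1.0, -0.4, 0.9]
width: 0.1
gripper_force: 0.0
```

Emit:
send_rows:
  commands:
    - [1, 0, 0, -0.035, 0, 0, 0]
    - [1, 0.03, 0, 0, 0, 0, 0]
    - [1, 0.03, 0, 0, 0, 0, 0]
    - [1, 0.03, 0, 0, 0, 0, 0]
    - [1, 0, 0, 0, 0, 0, 0]

```text
t: 10.2
ee_pos: [573.8, 399.8, 110.8]
ee_rot: [[0.994, 0.108, 0.006], [0.108, -0.994, 0.003], [0.006, -0.002, -1.0]]
ft_force: [0.4, -0.3, -0.8]
width: 0.6
gripper_force: 0.0
```

Emit:
send_rows:
  commands:
    - [1, 0, 0, 0.018, 0, 0, 0]
    - [1, 0, 0, 0.016, 0, 0, 0]
    - [1, 0, 0, 0.008, 0, 0, 0]
    - [1, 0, 0, 0, 0, 0, 0]

```text
t: 10.6
ee_pos: [566.7, 399.5, 66.8]
ee_rot: [[0.994, 0.113, -0.002], [0.113, -0.994, -0.002], [-0.003, 0.001, -1.0]]
ft_force: [0.1, -0.1, -0.1]
width: 0.6
gripper_force: 0.0
```

Emit:
send_rows:
  commands:
    - [1, -0.006, 0, 0, 0, 0, 0]
    - [1, -0.006, 0, 0, 0, 0, 0]
    - [1, -0.007, 0, 0, 0, 0, 0]
    - [1, -0.007, 0, 0, 0, 0, 0]
    - [1, -0.007, 0, 0, 0, 0, 0]

```text
t: 11.1
ee_pos: [535.3, 396.6, 69.2]
ee_rot: [[0.994, 0.112, 0.002], [0.112, -0.994, 0.001], [0.002, -0.001, -1.0]]
ft_force: [1.2, 0.5, 0.3]
width: 0.2
gripper_force: 0.7
```

Emit:
send_rows:
  commands:
    - [1, -0.007, 0, 0, 0, 0, 0]
    - [1, -0.007, 0, 0, 0, 0, 0]
    - [1, -0.007, 0, 0, 0, 0, 0]
    - [1, -0.007, 0, 0, 0, 0, 0]
    - [1, -0.007, 0, 0, 0, 0, 0]

```text
t: 11.6
ee_pos: [500.1, 392.2, 68.5]
ee_rot: [[0.994, 0.112, 0.0], [0.112, -0.994, -0.0], [0.0, 0.0, -1.0]]
ft_force: [2.1, 0.8, 1.0]
width: 0.4
gripper_force: 0.7
```

Emit:
send_rows:
  commands:
    - [1, -0.004, 0, 0, 0, 0, 0]
    - [1, -0.003, 0, 0, 0, 0, 0]
    - [1, -0.002, 0, 0, 0, 0, 0]
    - [1, 0, 0, 0, 0, 0, 0]

```text
t: 12.0
ee_pos: [493.3, 391.5, 68.5]
ee_rot: [[0.994, 0.112, 0.003], [0.112, -0.994, 0.001], [0.003, -0.001, -1.0]]
ft_force: [5.0, 1.0, -1.9]
width: 0.6
gripper_force: 2.3
```

Emit:
send_rows:
  commands:
    - [1, -0.0015, 0, 0, 0, 0, 0]
    - [1, 0, 0, 0, 0, 0, 0]

```text
t: 12.2
ee_pos: [493.3, 391.4, 68.6]
ee_rot: [[0.994, 0.111, 0.005], [0.111, -0.994, 0.002], [0.005, -0.001, -1.0]]
ft_force: [7.4, 1.8, -3.6]
width: 0.3
gripper_force: 3.7
```

Emit:
send_rows:
  commands:
    - [1, -0.0015, 0, 0, 0, 0, 0]
    - [1, 0, 0, 0, 0, 0, 0]

```text
t: 12.4
ee_pos: [493.2, 391.4, 68.6]
ee_rot: [[0.994, 0.111, 0.007], [0.111, -0.994, 0.003], [0.007, -0.002, -1.0]]
ft_force: [9.9, 1.6, -5.8]
width: 0.6
gripper_force: 5.0
```

Emit:
send_rows:
  commands:
    - [1, 0.008, 0, 0, 0, 0, 0]
    - [1, 0.006, 0, 0, 0, 0, 0]
    - [1, 0, 0, -0.03, 0, 0, 0]
    - [1, 0, 0, -0.04, 0, 0, 0]
    - [1, 0, 0, -0.04, 0, 0, 0]

```text
t: 12.9
ee_pos: [501.2, 392.1, 178.8]
ee_rot: [[0.994, 0.113, -0.003], [0.113, -0.994, -0.002], [-0.004, 0.001, -1.0]]
ft_force: [1.2, -0.2, -0.1]
width: 0.5
gripper_force: 0.0
```

Emit:
send_rows:
  commands:
    - [1, 0, 0, -0.03, 0, 0, 0]
    - [1, 0, 0, 0, 0, 0, 0]
    - [1, 0, 0, 0, 0, 0, 0]

```text
t: 13.2
ee_pos: [502.0, 392.5, 208.7]
ee_rot: [[0.994, 0.112, -0.001], [0.112, -0.994, 0.0], [-0.001, -0.0, -1.0]]
ft_force: [0.2, -0.2, -0.1]
width: 0.6
gripper_force: 0.0
```

```bash
python3 -c "
from h import *
d=snap('side','s2');s=ctrl.observe();print(s['t'],s['ee_pos'],s['ft_force'])
c=d['image'][130:330,220:420][:,:,::-1]
cv2.imwrite('pics/c4.png',cv2.resize(c,None,fx=3,fy=3,interpolation=cv2.INTER_CUBIC))"
```

```text
13.25 [501.58559743 391.93042575 207.51941073] [-0.16212777  0.53684996  0.30396739]
```

View pics/c4.png

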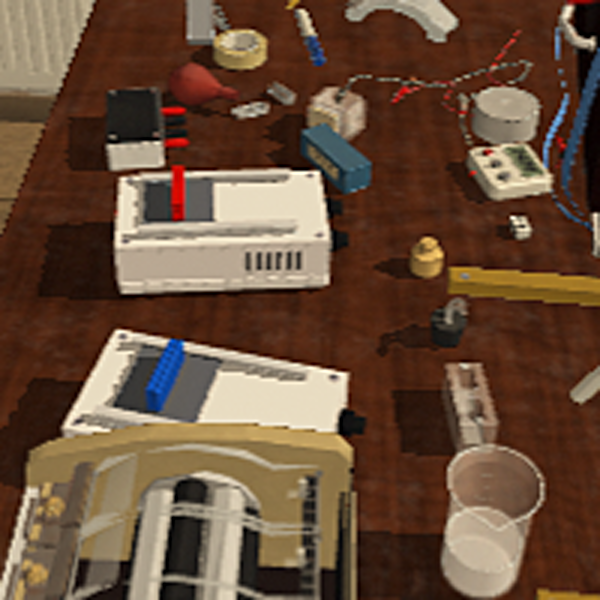

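The red cover is shut, with its ridge at crop (178,192). The blue unit and the loose things look unmoved, and the gripper is clear.

```bash
python3 -c "
from workcell import job
print(job.close_job())"
```

```text
the job is handed in; nothing more can be done
None
```

I pushed the red unit's cover open to its stop, held the key fully down for about 1.5 s, pushed the cover shut again and handed the job in at about 13 s. The last picture showed nothing else moved, but no verdict was returned.

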